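# Get the stapler from behind the supplies and put the supplies back

### The arm

A 7-joint arm with a two-finger parallel gripper is mounted at the origin on the work surface. World frame = base frame: x ahead of the robot, y to its left, z up, the work surface at z = 0. Lengths are in m, angles in rad, forces in N, time in s.
With the tool pointing down it reaches from about 0.4 to 0.85 m from the base axis. Payload 10.4 kg.
Tool frame: the origin (TCP) lies between the finger pads; the fingertips stand 14 mm ahead of it and the grasp point (between the pads) lies 5 mm behind it (arm.tips_ahead is the distance from the TCP to the fingertips, in m); z points along the fingers, y is the line along which they close (so a half turn about z gives the same grasp; the last joint's range is limited). The gripper opens to 87 mm and grips with 3 to 60 N. Pads are 19 mm wide; open, the fingers measure 117 mm over their backs; the gripper's body (75 mm by 190 mm) begins 51 mm behind the grasp point.
Start: joints at [1.208, 0.332, -0.065, 1.46, 0.022, 1.35, -0.088], TCP at [0.208, -0.589, 0.237] pointing down, gripper open.
Joint ranges: [-2.6, 2.6], [-0.5, 2.12], [-1.47, 1.34], [0.16, 2.42], [-1.27, 4.41], [0.06, 2.06], [-2.6, 2.6]. Speed limits (rad/s): [2.22, 2.22, 2.79, 2.79, 3.14, 3.14, 3.14].

### API

Orientations are given as a rotation vector (axis times angle).
In Python, from station import arm, vision, order gives the robot as it stands. Calls block until the motion is done:
- arm.reach(position, orientation): joint-space move of the TCP to a pose.
- arm.move_linear(position, frame=None, rate=0.15, f_stop=None): straight line of the TCP; frame=None keeps the orientation; rate is the mean speed in m/s. With f_stop (N) it stops when the force on the tool has changed by that much, and returns True; else False.
- arm.set_joints(angles): joint-space move.
- arm.open_jaws() and arm.grasp(grip_force=None): open the fingers fully, or close them until they stop; grip_force is the grip in N (None keeps the last).
- arm.pause(seconds).
- arm.inverse_kinematics(position, orientation): joint angles nearest the present ones, or None.
- arm.state(): the state.
- vision.snapshot(name): name is "scene" or "top" or "wrist"; returns the picture (480x640x3 uint8, blue, green, red); there is no depth.
- vision.get_calibration(name): a dict with "camera_matrix" (3x3 intrinsics, pixels), "xyz" and "attitude" of the camera in the world. Camera axes: x right, y down, z forward; pixel columns grow to the right and rows downward; lengths in m; the calibration is good to about 2 mm. A picture is of the moment at which its call begins: read the wrist's pose just before it. get_calibration takes no time and is no camera call; for the wrist camera it gives the pose at the moment of the call.
A pose or a line that the arm cannot do raises arm.Unreachable and nothing moves.
- order.close_job(): hands the job in; it is judged then, once.
The state is a dict: "time": time; "joint_positions": joint angles; "qvel": joint speeds; "joint_efforts": joint torques, N m; "position": TCP position; "ee_rot": TCP orientation; "contact_force": force on the tool from outside, world axes, zero at the start; "wrist_torque": the same for the moment, N m; "finger_gap": finger opening in m; "gripper_force": force on a finger pad.
Only numpy, scipy, OpenCV 4.12 (cv2) and the standard library are available. Lean on these libraries where they do the work, as an engineer would, in place of code of your own. Each camera call takes 0.05 s, during which the arm holds its last target. There are 200 camera calls.

### The job

The stapler is boxed in at the back of the plywood supply caddy: first move the glue bottle, the jar and the square tin that stand in front of it onto the aluminium tray, all three standing upright there. Then lay the stapler on its base on the cork pad, centred and lengthwise along it, and only after that stand the three supplies back in the caddy, each on the very spot it came from. Never tip a supply over, and leave the eraser and the tape roll in the caddy where they are.

Things in the scene. Friction and masses are not known exactly. Their poses are not given: they have to be found in the camera images.
- glue: glue bottle, loose, about 0.14 kg: round white body 50 mm in diameter up to 66 mm, a sloping shoulder to 78 mm, then a straight narrow grey cap 28 mm in diameter from 80 to 125 mm, the top; grip the cap. Origin at the centre of its underside, z up its axis. It stands in the front row of the caddy; which of the three places in the row differs from start to start.
- jar: plain round jar, loose, about 0.24 kg: a straight cylinder 56 mm in diameter and 100 mm high, grey with a paper label, the top 22 mm a black lid of the same diameter. Origin at the centre of its underside, z up its axis. It stands in the front row of the caddy, place as drawn.
- tin: square bare metal tin, loose, about 0.2 kg, 50 x 50 mm and 115 mm high. Origin at the centre of its underside, x and y square to its side faces, z up. It stands in the front row of the caddy, place as drawn, nearly square to the caddy.
- stapler: desk stapler, loose, about 0.28 kg, black top on a steel base, 125 mm long (its x axis), 32 mm wide (y), 44 mm high; its sides are upright at the base plate (0 to 8 mm) and the black top (24 to 44 mm), set back between. Origin at the centre of its underside. It lies on the caddy floor along the caddy's y, about 5 mm behind the caddy's centre, right behind the three supplies.
- caddy: fixed plywood caddy, 200 mm deep (x), 240 mm wide (y), open at the front (-x). Origin at the centre of its underside on the table; floor top at 10 mm, back wall to 45 mm, side walls to 35 mm, all 8 mm thick. The supplies stand in a row at x about -60, y about -75, 0, +75 mm, 10 to 20 mm in front of the stapler. It stands left, middle or right on the desk, trading places with tray and pad.
- tray: fixed shallow aluminium tray, empty at the start, 270 mm (x) by 130 mm (y) outside, walls 5 mm thick and 15 mm high, floor 5 mm thick. Origin at the centre of its underside on the table. Room for the three supplies in a line along x, 80 mm apart.
- pad: fixed cork pad, 160 mm (x) by 70 mm (y), 5 mm thick, where the stapler is to lie. Origin at the centre of its underside on the table.
- eraser: white block eraser, loose, 22 x 40 x 13 mm high, in the rear +y corner of the caddy; to be left alone. Origin at the centre of its underside.
- tape: roll of pale tape lying flat, loose, 42 mm in diameter, 18 mm high, in the rear -y corner of the caddy; to be left alone. Origin at the centre of its underside.
Not all that is in view belongs to the job. There is more than one size of the stapler; the job needs the smaller. Leave any red look-alike of the jar alone.

How it is judged:
By the outcome, as a careful person would: the job done as asked, in the order asked, and still so for the second after the job is handed in, with the robot touching nothing.
It also fails if it takes over 152 s, if anything falls off the work surface, if the arm or the gripper's body presses on something with over 40 N, if the wrist force passes 120 N, or if a joint passes its speed limit or range.

## Working session

There is one attempt and no reset: what is moved stays moved. The work goes in short steps, each a Python script; the robot and the scene stay as the last script left them, time stands still between calls to the robot, and variables do not carry over. Pictures are saved under pics/ and viewed, at most 14 in all, crops included, and the job is handed in when it is done.

```bash
ls; mkdir -p pics; python3 - <<'E'
from station import arm, vision
import cv2
for n in("scene","top"):
    im=vision.snapshot(n); cv2.imwrite(f"pics/{n}0.png",im)
    c=vision.get_calibration(n); print(n,c)
s=arm.state();print(s["time"],s["position"],s["ee_rot"],s["finger_gap"])
E
```

```text
pics
scene {'camera_matrix': array([[550.26144588,   0.        , 321.88170968],
       [  0.        , 550.26144588, 232.08924683],
       [  0.        ,   0.        ,   1.        ]]), 'xyz': array([0.97559927, 0.97571183, 0.85098294]), 'attitude': array([-0.67356691, -2.54698678,  1.2424105 ])}
top {'camera_matrix': array([[581.25723608,   0.        , 313.39539891],
       [  0.        , 581.25723608, 248.75240038],
       [  0.        ,   0.        ,   1.        ]]), 'xyz': array([0.27467737, 0.05134053, 1.69810601]), 'attitude': array([-2.18990228,  2.14675607, -0.11108406])}
0.1 [ 0.20818811 -0.58895746  0.23582235] [-3.09510932e+00 -5.30968708e-01  4.53246047e-04] 0.08691563632784405
```

View pics/scene0.png

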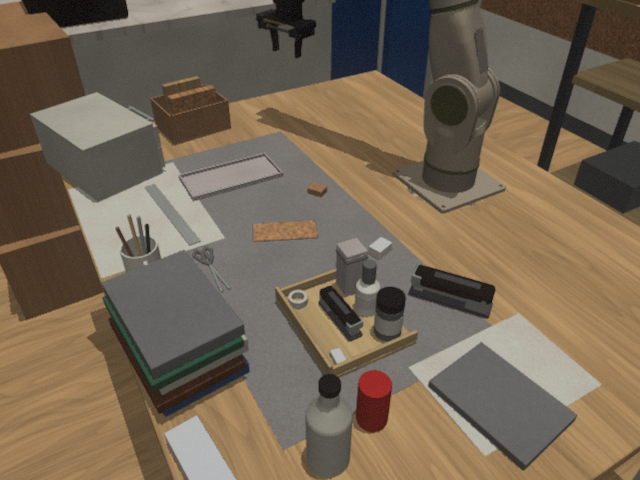

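View pics/top0.png

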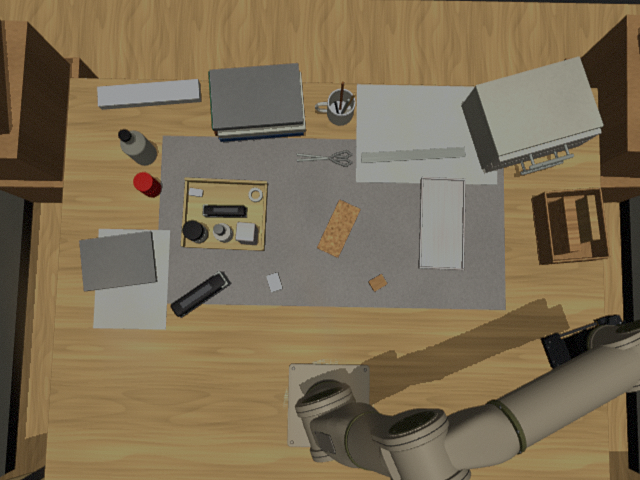

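Scene shows the caddy at top pixel (225,213): jar (194,231), glue (221,232), tin (246,232), small stapler (224,211), tape (256,195), eraser (196,191). The pad is at (338,228) and the tray at (442,223).

Look-alikes, in top-view pixels:
- **Stapler:** small one in the caddy (224,211), chosen; large one (200,293), not.
- **Jar:** black lid (194,231), chosen; red (147,184), not.
- **Glue:** (221,232), chosen; big bottle (132,145), not.
- **Tin:** (246,232), chosen; white block (274,282), not.
- **Pad:** (338,228), chosen; small brown piece (378,283), not.

```bash
cat > h.py <<'E'
from station import arm, vision, order
import cv2, numpy as np
from scipy.spatial.transform import Rotation as R
def cal(n):
    c=vision.get_calibration(n); return c["camera_matrix"],np.array(c["xyz"]),R.from_rotvec(c["attitude"]).as_matrix()
def ray(c,px,z):
    K,t,M=c; px=np.atleast_2d(px).astype(float)
    d=np.c_[px,np.ones(len(px))]@np.linalg.inv(K).T@M.T
    return t+d*((z-t[2])/d[:,2])[:,None]
def proj(c,P):
    K,t,M=c; q=(np.atleast_2d(P)-t)@M@K.T; return q[:,:2]/q[:,2:]
def down(yaw):  # tool down, tool y axis (closing line) at world angle yaw (mod pi)
    cy=np.array([np.cos(yaw),np.sin(yaw),0]); z=np.array([0,0,-1.]); x=np.cross(cy,z)
    return R.from_matrix(np.c_[x,cy,z]).as_rotvec()
def snap(n,name):
    c=cal(n); im=vision.snapshot(n); cv2.imwrite(f"pics/{name}.png",im); np.savez(f"pics/{name}.npz",K=c[0],t=c[1],M=c[2]); return im,c
def load(name):
    d=np.load(f"pics/{name}.npz"); return cv2.imread(f"pics/{name}.png"),(d["K"],d["t"],d["M"])
E
python3 - <<'E'
from h import *
np.set_printoptions(precision=4,suppress=True)
c=cal("top")
for n,p,z in [("caddyC",[[186,180],[267,181],[265,249],[183,247]],.04),("jar",[[194,231]],.11),("glue",[[221,232]],.13),("tin",[[246,232]],.125),("stap",[[224,211]],.054),
 ("pad",[[338,201],[359,206],[340,255],[318,248]],.005),("tray",[[421,178],[464,179],[463,269],[419,268]],.015)]:
    print(n,ray(c,p,z)[:,:2].tolist())
K,t,M=cal("wrist"); s=arm.state(); T=R.from_rotvec(s["ee_rot"]).as_matrix()
print(K, T.T@(t-s["position"]), T.T@M)
for y in (.3,.35,.4):
  for x in(.45,.55):
   for z in (.3,.4):
    for yaw in(0,np.pi/2,-np.pi/2,np.pi): print(x,y,z,round(yaw,1),arm.inverse_kinematics([x,y,z],down(yaw)) is not None,end=';')
E
```

```text
caddyC [[0.6389018414339975, 0.42743893926802445], [0.6406516416711105, 0.192289912572956], [0.4422002582132205, 0.1924576902349413], [0.44327813630531987, 0.42775935221937794]]
jar [[0.4810630486766784, 0.38347359370972767]]
glue [[0.47718728028146695, 0.3057647341380583]]
tin [[0.4791934915698606, 0.23837971587763881]]
stap [[0.547752120413759, 0.3117030822682147]]
pad [[0.5924885489959639, -0.01605917040527389], [0.5787691884269073, -0.07824773293775658], [0.43247140117699395, -0.0243944360423028], [0.4517724475768733, 0.040338120134254196]]
tray [[0.6642472284483705, -0.259263711074361], [0.6637814383889782, -0.3860172612634748], [0.3978676949148171, -0.3813313484800833], [0.39823329856906814, -0.25369371461705476]]
[[346.4472   0.     318.8092]
 [  0.     346.4472 236.4368]
 [  0.       0.       1.    ]] [ 0.0647  0.0009 -0.147 ] [[-0.0002 -0.9711 -0.2388]
 [ 1.     -0.0004  0.0011]
 [-0.0012 -0.2388  0.9711]]
0.45 0.3 0.3 0 True;0.45 0.3 0.3 1.6 True;0.45 0.3 0.3 -1.6 True;0.45 0.3 0.3 3.1 True;0.45 0.3 0.4 0 True;0.45 0.3 0.4 1.6 True;0.45 0.3 0.4 -1.6 True;0.45 0.3 0.4 3.1 Tr
[... 189 characters left out ...]
3 0 True;0.45 0.35 0.3 1.6 True;0.45 0.35 0.3 -1.6 True;0.45 0.35 0.3 3.1 True;0.45 0.35 0.4 0 True;0.45 0.35 0.4 1.6 True;0.45 0.35 0.4 -1.6 True;0.45 0.35 0.4 3.1 True;0.55 0.35 0.3 0 True;0.55 0.35 0.3 1.6 True;0.55 0.35 0.3 -1.6 True;0.55 0.35 0.3 3.1 True;0.55 0.35 0.4 0 True;0.55 0.35 0.4 1.6 True;0.55 0.35 0.4 -1.6 True;0.55 0.35 0.4 3.1 True;0.45 0.4 0.3 0 True;0.45 0.4 0.3 1.6 True;0.45 0.4 0.3 -1.6 True;0.45 0.4 0.3 3.1 True;0.45 0.4 0.4 0 True;0.45 0.4 0.4 1.6 True;0.45 0.4 0.4 -1.6 True;0.45 0.4 0.4 3.1 True;0.55 0.4 0.3 0 True;0.55 0.4 0.3 1.6 True;0.55 0.4 0.3 -1.6 True;0.55 0.4 0.3 3.1 True;0.55 0.4 0.4 0 True;0.55 0.4 0.4 1.6 True;0.55 0.4 0.4 -1.6 True;0.55 0.4 0.4 3.1 True;
```

```bash
python3 - <<'E'
from h import *
o=down(-np.pi/2)
for n,p in (("wtray",[.40,-.32,.35]),("wpad",[.40,-.02,.30]),("wcad",[.41,.31,.28])):
    t0=arm.state()["time"]; arm.reach(p,o); snap("wrist",n); s=arm.state(); print(n,s["time"]-t0,s["position"],s["joint_positions"][-1])
a=np.hstack([cv2.resize(cv2.imread(f"pics/{n}.png"),(400,300)) for n in("wtray","wpad")]); cv2.imwrite("pics/tp.png",a)
E
```

```text
wtray 1.3666999999999998 [ 0.39922996 -0.3211389   0.34937618] -0.9949413217649943
wpad 1.2166000000000001 [ 0.40035765 -0.02140571  0.30018261] -1.5195432378307252
wcad 1.2999999999999998 [0.41093017 0.30849523 0.27972971] -2.466671851553458
```

View pics/wcad.png

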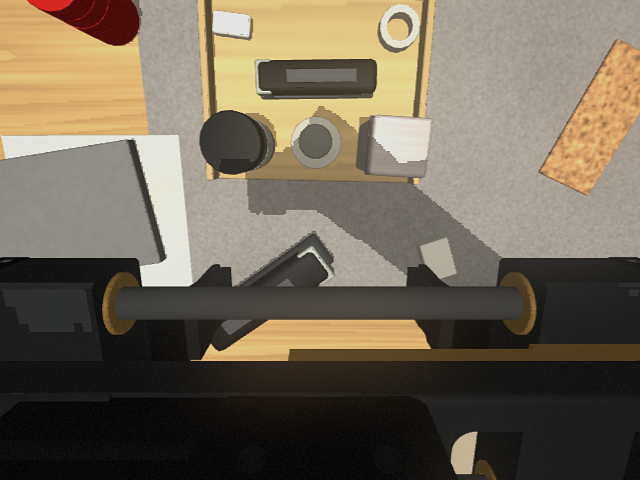

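View pics/tp.png

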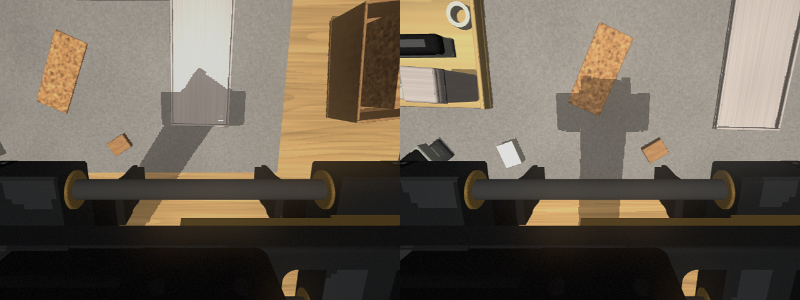

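Wrist view: jar lid near (229,141), glue cap (315,142), tin top about (400,146), small stapler (317,78), tape (400,27), eraser (232,24). The close crop will confirm the choice and give the edges.

```bash
python3 - <<'E'
from h import *
im,c=load("wcad")
cv2.imwrite("pics/crop.png",cv2.resize(im[50:200,190:440],None,fx=3.2,fy=3.2,interpolation=cv2.INTER_CUBIC))
np.set_printoptions(precision=4,suppress=True)
# pad
for n in("wpad","wcad","wtray"):
    q,cc=load(n); h=cv2.cvtColor(q,cv2.COLOR_BGR2HSV)
    m=((h[...,0]>6)&(h[...,0]<20)&(h[...,1]>110)).astype(np.uint8); m[230:]=0
    m=cv2.morphologyEx(m,cv2.MORPH_CLOSE,np.ones((7,7)))
    for k in cv2.findContours(m,0,2)[0]:
        if cv2.contourArea(k)<2000: continue
        w=ray(cc,k[:,0],.005)[:,:2]; r=cv2.minAreaRect((w*1000).astype(np.float32))
        if 50<min(r[1])<90: print(n,r)
E
```

```text
wpad ((509.7730712890625, -22.598514556884766), (68.76872253417969, 158.3116912841797), 66.02767181396484)
wcad ((509.522216796875, -21.925621032714844), (72.94252014160156, 159.5087890625), 66.03034210205078)
wtray ((509.8817443847656, -24.728057861328125), (69.91887664794922, 158.30873107910156), 66.10112762451172)
```

View pics/crop.png

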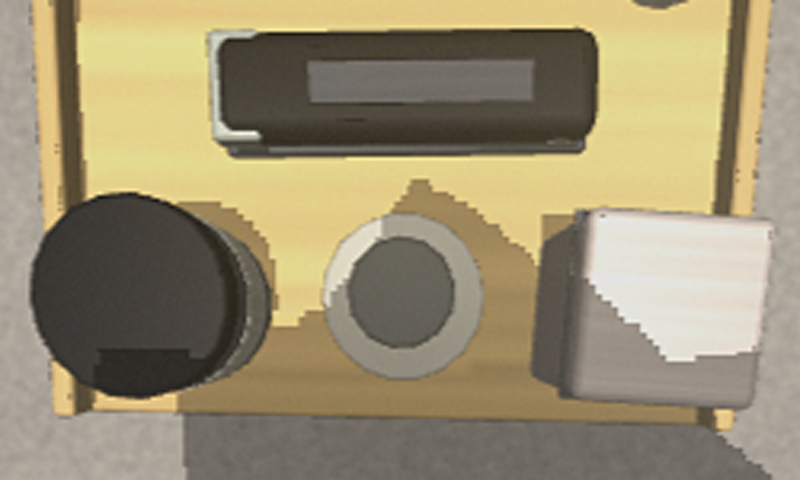

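The close crop shows the black-lid jar at +y, grey-capped glue in the middle, the bare tin at -y and the small stapler behind them. These match the descriptions. Now to turn the edges into positions.

```bash
python3 - <<'E'
from h import *
np.set_printoptions(precision=4,suppress=True)
im,c=load("wcad"); print(c[1])
f=lambda P:(np.array(P,float)+.5)/3.2-.5+[190,50]
for n,p,z in (("jar",[[132,295],[30,295],[132,193],[132,397]],.11),("glue",[[401,292],[347,292],[455,292],[401,236],[401,348]],.135),("gluebody",[[324,295],[484,295],[403,378]],.077),("tin",[[586,209],[773,217],[752,409],[570,395]],.125),
 ("stap",[[218,82],[597,82]],.054),("rimfront",[[55,413],[735,430]],.01)):
    w=ray(c,f(p),z)[:,:2]; print(n,w.tolist())
    if n=="tin": print(w.mean(0),np.linalg.norm(w-np.roll(w,1,0),axis=1),np.degrees(np.arctan2(*(w[0]-w[1])[::-1])),np.degrees(np.arctan2(*(w[3]-w[2])[::-1])),np.degrees(np.arctan2(*(w[0]-w[3])[::-1])),np.degrees(np.arctan2(*(w[1]-w[2])[::-1])))
# tray: bright rim outline in top camera
im,c=load("wtray"); cv2.imwrite("pics/trayc.png",cv2.resize(im[0:215,250:400],None,fx=2.8,fy=2.8))
im=cv2.imread("pics/scene0.png");cc=cal("scene")
for P in ([.4805,.3805,.11],[.479,.305,.135],[.478,.236,.125]): print(proj(cc,P),proj(cal("top"),P))
E
```

```text
[0.476  0.3077 0.4267]
jar [[0.4841894777160206, 0.384615878062136], [0.48424927447169297, 0.41270713753086885], [0.5107464658143431, 0.3829497812263346], [0.4564826183588627, 0.3863541139846]]
glue [[0.48412959327589766, 0.3102642898933374], [0.48415870023861374, 0.3239653853788898], [0.484100481714752, 0.29656102985620264], [0.4976759659822872, 0.31019902003855465], [0.47026438940612303, 0.3103310959574202]]
gluebody [[0.48492201763665393, 0.3342226230929967], [0.4848183471623131, 0.2855204123926118], [0.46006272639419116, 0.310287603339049]]
tin [[0.5049649952706444, 0.2625124478163185], [0.5029066394543895, 0.21408092731234213], [0.45384229247458474, 0.21603868170453672], [0.4576669846379056, 0.2651482958234876]]
[0.4798 0.2394] [0.0474 0.0485 0.0491 0.0493] 87.56637477490106 85.5467524414857 -3.1897095149274524 -2.2849909678981914
stap [[0.5494165072433124, 0.3675210716656255], [0.549199798443264, 0.24978102787135895]]
rimfront [[0.4445342837293924, 0.4401755481303505], [0.43767279348322297, 0.18691942031757958]]
[[390.646  292.4882]] [[195.0705 231.224 ]]
[[370.1997 259.9794]] [[221.0156 231.1007]]
[[351.9327 244.6007]] [[246.858 232.451]]
```

View pics/trayc.png

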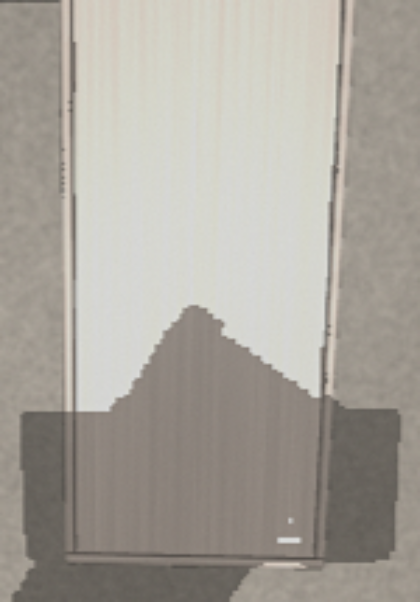

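Tray view: its outer walls run from crop x 64 to about 324-352, with the front edge at row ~563. Sizes check out: cap 27 mm, jar 55 mm, tin 48-49 mm. One flipped wrist view will cancel the hand-eye bias before I grasp.

```bash
python3 - <<'E'
from h import *
np.set_printoptions(precision=4,suppress=True)
im,c=load("wtray")
w=ray(c,(np.array([[63,0],[66,562],[352,0],[324,567]])+.5)/2.8-.5+[250,0],.015)[:,:2]; print(w.tolist())
arm.reach([.56,.31,.28],down(np.pi/2)); im,c=snap("wrist","wcad2"); print(arm.state()["time"],c[1])
P=np.array([[.484,.3847,.11],[.484,.3103,.135],[.4798,.2394,.125]]); u=proj(c,P); print(u)
x0,y0=(u.min(0)-[60,50]).astype(int); x0=max(x0,0);y0=max(y0,0);print(x0,y0)
cv2.imwrite("pics/crop2.png",cv2.resize(im[y0:y0+180,x0:x0+260],None,fx=3,fy=3,interpolation=cv2.INTER_CUBIC))
E
```

```text
[[0.6446213961015969, -0.26554320026914296], [0.39773771853531875, -0.2587264161142253], [0.6444661557686411, -0.39199097837768904], [0.39503037018515813, -0.3873928759471061]]
6.6417 [0.4949 0.3091 0.4271]
[[404.9846 137.6481]
 [320.6082 136.6023]
 [235.7545 131.8992]]
175 81
```

View pics/crop2.png

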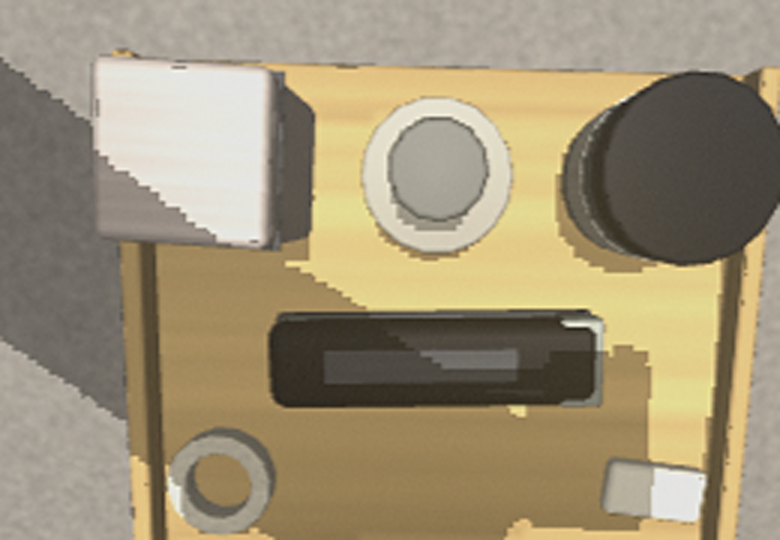

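Flipped view: tin top corners around (96,58)-(277,248), cap centre (438,168), lid centre (687,168), stapler (270-603, 312-407), all in crop pixels.

```bash
python3 - <<'E'
from h import *
np.set_printoptions(precision=4,suppress=True)
im,c=load("wcad2")
f=lambda P:(np.array(P,float)+.5)/3-.5+[175,81]
for n,p,z in (("jar",[[687,168],[783,168],[687,72],[687,265]],.11),("glue",[[438,168],[389,168],[488,168],[438,117],[438,220]],.135),("tin",[[96,58],[268,67],[277,248],[97,238]],.125),("stap",[[269,362],[603,362],[436,407]],.054)):
    w=ray(c,f(p),z)[:,:2]; print(n,w.tolist(),w.mean(0) if n=="tin" else '')
E
```

```text
jar [[0.4831682200297636, 0.38349123611453484], [0.48318640380871863, 0.4116419120759779], [0.4566564599371887, 0.38194387242172506], [0.5111334242016428, 0.3851234303350044]] 
glue [[0.4840502285372189, 0.3103474643294129], [0.48404167445883955, 0.29710472258685067], [0.48405895647916697, 0.3238593677790779], [0.47094550066221913, 0.31033857502791895], [0.49772218488502035, 0.3103567383977604]] 
tin [[0.4547527338962069, 0.21704282362273492], [0.457096393477741, 0.26389667186057786], [0.5055439706367795, 0.2645826052005118], [0.5027336314489681, 0.2135556450364122]] [0.48   0.2398]
stap [[0.5483161294077913, 0.2497587700257083], [0.5483746768144286, 0.3702621820674784], [0.564835913919974, 0.31002265390428607]]
```

Both views agree within 1 mm. Starting with the tin.

```bash
cat >> h.py <<'E'
Y0=np.radians(-2.5)
# name: caddy xy, caddy yaw, tcp z above object's underside, tray xy, gap
S={"tin":([.4800,.2396],Y0,.095,[.611,-.323],.050),
   "glue":([.4842,.3103],0.,.103,[.531,-.322],.028),
   "jar":([.4838,.3840],0.,.085,[.451,-.321],.056)}
UP=.15
def rep(n):
    s=arm.state(); print(n,round(s["time"],1),np.round(s["position"],4),"gap",round(s["finger_gap"],4),"F",np.round(s["contact_force"],1),round(s["gripper_force"],1))
def pick(xy,yaw,z,force=25,up=UP):
    o=down(yaw); arm.reach([*xy,z+up],o); arm.move_linear([*xy,z+.05],rate=.25); 
    hit=arm.move_linear([*xy,z],rate=.1,f_stop=10); arm.pause(.15); rep("at %s"%hit)
    if hit: raise SystemExit("contact")
    arm.grasp(force); rep("grip"); arm.move_linear([*xy,z+up],rate=.2); rep("up")
def place(xy,yaw,z,up=UP):
    o=down(yaw); arm.reach([*xy,z+up],o); arm.pause(.2); arm.move_linear([*xy,z+.02],rate=.2); arm.pause(.15)
    hit=arm.move_linear([*xy,z-.001],rate=.04,f_stop=5); arm.pause(.2); rep("down %s"%hit)
    arm.open_jaws(); rep("open"); arm.move_linear([*xy,z+up],rate=.25)
def to_tray(n):
    xy,yaw,h,t,g=S[n]; pick(xy,yaw,.010+h); place(t,-np.pi/2,.005+h)
def back(n):
    xy,yaw,h,t,g=S[n]; pick(t,-np.pi/2,.005+h); place(xy,yaw,.010+h)
E
python3 - <<'E'
from h import *
to_tray("tin"); snap("scene","s1"); im=cv2.imread("pics/s1.png"); cv2.imwrite("pics/s1c.png",im[120:390,150:510])
E
```

```text
at False 9.3 [0.4804 0.2399 0.1057] gap 0.0874 F [ 0.1  0.4 -0.2] 0.0
grip 10.0 [0.48   0.2396 0.105 ] gap 0.0501 F [-0.9 -0.4  0. ] 24.9
up 10.9 [0.4796 0.2391 0.2538] gap 0.0499 F [ 0.  -0.5 -2.8] 24.9
down True 14.8 [ 0.6107 -0.3226  0.0997] gap 0.0498 F [0.5 0.4 5.1] 24.9
open 15.7 [ 0.6102 -0.3228  0.0992] gap 0.087 F [ 0.4 -0.  -0.1] 0.0
```

View pics/s1c.png

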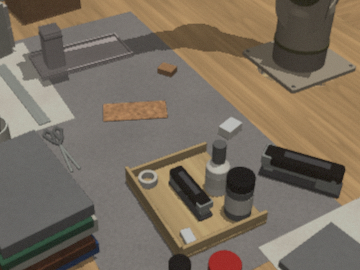

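The tin stands upright at the tray's far end, crop pixel (52,50), and the others are undisturbed. Glue and jar next, then a look at the stapler.

```bash
python3 - <<'E'
from h import *
np.set_printoptions(precision=4,suppress=True)
to_tray("glue"); to_tray("jar")
snap("scene","s2")
arm.reach([.46,.31,.25],down(-np.pi/2)); im,c=snap("wrist","wst"); rep("look")
u=proj(c,[.5487,.310,.054])[0]; print(u); x0,y0=(u-[90,75]).astype(int); y0=max(0,y0); print(x0,y0)
a=cv2.resize(im[y0:y0+150,x0:x0+180],(540,450),interpolation=cv2.INTER_CUBIC)
b=cv2.resize(cv2.imread("pics/s2.png")[130:270,150:280],(260,280)); v=np.zeros((450,800,3),np.uint8); v[:,:540]=a; v[:280,540:]=b
cv2.imwrite("pics/s2c.png",v)
E
```

```text
at False 20.1 [0.4844 0.3106 0.1136] gap 0.0868 F [-0.8  0.4 -0.2] 0.0
grip 21.1 [0.4842 0.3103 0.113 ] gap 0.0273 F [ 0.4  0.4 -0. ] 25.0
up 22.1 [0.484  0.3098 0.2617] gap 0.0273 F [ 0.6 -0.2 -2.9] 25.0
down True 26.2 [ 0.5306 -0.3219  0.1077] gap 0.0273 F [0.1 0.4 5. ] 25.0
open 27.4 [ 0.5303 -0.3219  0.1074] gap 0.0866 F [-0.   0.3  1.1] 0.0
at False 32.0 [0.484  0.3844 0.0957] gap 0.0872 F [-0.3 -0.3 -0.7] 0.0
grip 32.6 [0.4837 0.384  0.095 ] gap 0.0554 F [ 0.6 -1.   0.2] 25.0
up 33.5 [0.4835 0.3834 0.2436] gap 0.0556 F [ 0.1 -0.3 -3.4] 25.0
down True 37.9 [ 0.4505 -0.3206  0.0897] gap 0.0555 F [1.4 1.  3.5] 25.0
open 38.7 [ 0.4501 -0.3206  0.0895] gap 0.0872 F [ 0.  -0.5 -0.5] 0.0
look 41.8 [0.4607 0.309  0.2499] gap 0.0873 F [ 0.5 -0.1 -0.9] 0.0
[316.1264 126.417 ]
226 51
```

View pics/s2c.png

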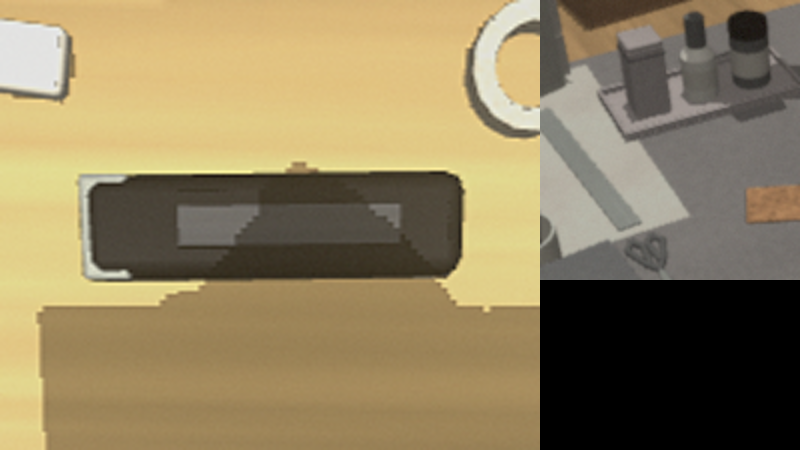

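All three stand upright in the tray. Stapler outline in the crop: x 79-463, y 172-279, nearly square to the caddy.

```bash
python3 - <<'E'
from h import *
im,c=load("wst")
f=lambda P:(np.array(P,float)+.5)/3-.5+[226,51]
P=f([[79,226],[90,226],[463,226],[270,173],[270,278],[90,176],[455,171]])
for z in(.018,.054): print(z,np.round(ray(c,P,z)[:,:2],4).tolist())
E
```

```text
0.018 [[0.5517, 0.3772], [0.5516, 0.3733], [0.5514, 0.2435], [0.5689, 0.3106], [0.534, 0.3108], [0.5681, 0.3726], [0.5695, 0.247]]
0.054 [[0.5492, 0.3706], [0.5492, 0.3671], [0.549, 0.2496], [0.5648, 0.3104], [0.5333, 0.3105], [0.5641, 0.3665], [0.5653, 0.2528]]
```

```bash
python3 - <<'E'
from h import *
pick([.549,.310],np.radians(.5),.034,force=35,up=.10)
place([.5097,-.0227],np.radians(-114),.029,up=.10)
arm.reach([.42,-.02,.25],down(-np.pi/2)); im,c=snap("wrist","wpl"); rep("look")
u=proj(c,[.51,-.0227,.03])[0]; x0,y0=(u-[100,100]).astype(int); y0=max(0,y0); print(x0,y0)
cv2.imwrite("pics/plc.png",cv2.resize(im[y0:y0+200,x0:x0+200],(600,600),interpolation=cv2.INTER_CUBIC))
h=cv2.cvtColor(im,cv2.COLOR_BGR2HSV)
E
```

```text
at False 44.3 [0.5493 0.3103 0.0347] gap 0.0869 F [ 0.4  0.5 -0.5] 0.0
grip 45.2 [0.5491 0.31   0.034 ] gap 0.0316 F [ 0.5 -0.1 -0.1] 35.0
up 45.9 [0.5486 0.3093 0.1327] gap 0.0315 F [-0.3 -0.9 -4.9] 35.0
down True 48.7 [ 0.5093 -0.0229  0.0287] gap 0.0317 F [-1.7  0.5  5.9] 35.0
open 49.9 [ 0.5086 -0.023   0.0283] gap 0.0869 F [ 0.7 -1.  -0.5] 0.0
look 51.1 [ 0.4198 -0.0205  0.2486] gap 0.0869 F [-0.3  0.3 -1.1] 0.0
219 25
```

View pics/plc.png

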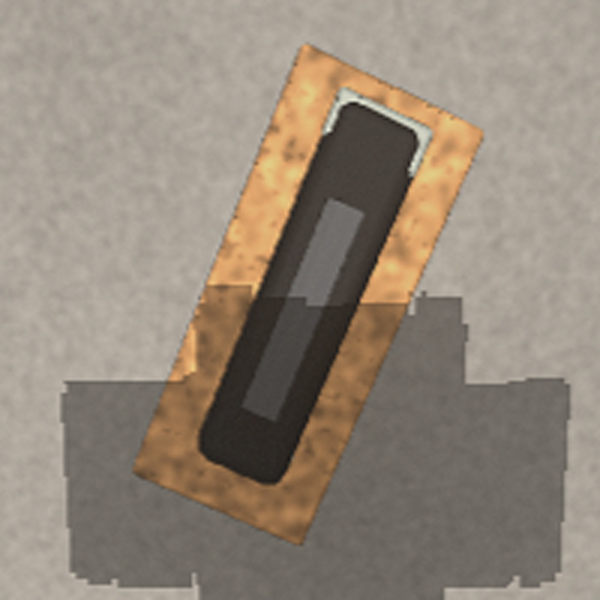

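The stapler lies on its base along the pad, with its outline in the crop running from (342,88) to (270,485). I'll check its centring numerically.

```bash
python3 - <<'E'
from h import *
im,c=load("wpl")
f=lambda P:(np.array(P,float)+.5)/3-.5+[219,25]
p=ray(c,f([[305,43],[483,130],[301,545],[134,473]]),.005)[:,:2]; m=p.mean(0)
ax=(p[0]+p[1]-p[2]-p[3]); ax/=np.linalg.norm(ax); n=np.array([-ax[1],ax[0]])
print(m,np.degrees(np.arctan2(ax[1],ax[0])))
for nm,P,z in (("nose",[[342,88],[432,128]],.04),("nose lo",[[342,88],[432,128]],.013),("tail",[[193,470],[283,490]],.04),("left",[[318,150],[205,430]],.049),("right",[[412,175],[295,455]],.049)):
    w=ray(c,f(P),z)[:,:2]-m; print(nm,np.round(w@ax*1e3,1),np.round(w@n*1e3,1))
E
```

```text
[ 0.50979362 -0.02290377] -23.781319041655777
nose [63.  63.8] [ 14.2 -16.5]
nose lo [69.5 70.4] [ 15.9 -17.1]
tail [-65.1 -59.1] [ 12.1 -18.5]
left [ 41.9 -50.4] [13.2 12.9]
right [ 47. -46.] [-16.3 -17.3]
```

Sideways it is within 2 mm. The lengthwise result depends on the height of the bright nose edge, so I'll take a second view from the tail side.

```bash
python3 - <<'E'
from h import *
for p in ([.33,.05,.25],[.36,.04,.25],[.38,.03,.25]):
    try: arm.reach(p,down(-np.pi/2)); break
    except arm.Unreachable: pass
arm.pause(.2); im,c=snap("wrist","wpl2"); rep("look"); print(c[1])
u=proj(c,[.51,-.0227,.03])[0]; x0,y0=(u-[90,90]).astype(int); y0=max(0,y0); print(x0,y0)
cv2.imwrite("pics/plc2.png",cv2.resize(im[y0:y0+180,x0:x0+180],(594,594),interpolation=cv2.INTER_CUBIC))
E
```

```text
look 51.9 [0.3304 0.0498 0.2497] gap 0.0871 F [ 0.6 -0.3 -0.3] 0.0
[0.39561238 0.04843574 0.39665338]
304 0
```

View pics/plc2.png

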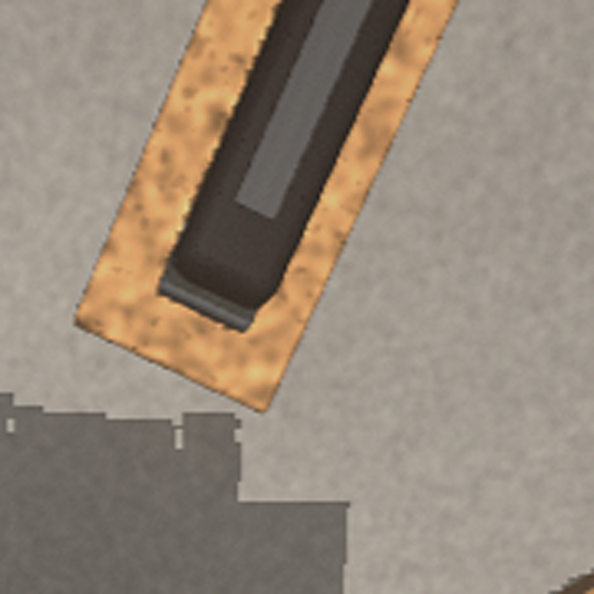

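The steel base's tail edge is now visible at (158,292)-(246,331), against the pad's end edge at (74,320)-(265,411).

```bash
python3 - <<'E'
from h import *
im,c=load("wpl2")
f=lambda P:(np.array(P,float)+.5)/3.3-.5+[304,0]
m=np.array([.5098,-.0229]); a=np.radians(-23.8); ax=np.array([np.cos(a),np.sin(a)]); n=np.array([-ax[1],ax[0]])
for nm,P in (("pad",[[74,320],[265,411]]),("base",[[158,292],[246,331]])):
    w=ray(c,f(P),.005)[:,:2]-m; print(nm,np.round(w@ax*1e3,1),np.round(w@n*1e3,1))
E
```

```text
pad [-79.2 -79.5] [ 35.  -33.5]
base [-60.8 -60. ] [ 13.8 -17. ]
```

The stapler is centred within about 2 mm. Returning the supplies: jar, glue, tin.

```bash
python3 - <<'E'
from h import *
for n in("jar","glue","tin"): back(n)
arm.reach([.41,.31,.28],down(-np.pi/2)); arm.pause(.2); im,c=snap("wrist","wend"); rep("look"); s,_=snap("scene","send")
a=cv2.resize(im[0:200,190:440],(600,480),interpolation=cv2.INTER_CUBIC)
b=cv2.resize(s[150:390,170:430],(200,185)); v=np.zeros((480,800,3),np.uint8); v[:,:600]=a; v[:185,600:]=b; cv2.imwrite("pics/endc.png",v)
E
```

```text
at False 54.7 [ 0.4515 -0.3213  0.0909] gap 0.0869 F [ 0.1 -0.3 -0.4] 0.0
grip 55.4 [ 0.451  -0.3209  0.09  ] gap 0.0557 F [0.6 1.3 0.2] 25.0
up 56.3 [ 0.4504 -0.3207  0.2385] gap 0.0552 F [-0.4 -0.4 -3.1] 25.0
down True 60.6 [0.4834 0.3837 0.0947] gap 0.0554 F [-0.3  0.5  5. ] 25.0
open 61.5 [0.4833 0.3833 0.0943] gap 0.0868 F [-0.3 -0.  -0.4] 0.0
at False 66.1 [ 0.5314 -0.322   0.1086] gap 0.0871 F [ 0.4 -0.3 -0.9] 0.0
grip 67.1 [ 0.531 -0.322  0.108] gap 0.0273 F [-0.  -0.2  0.4] 25.0
up 68.0 [ 0.5305 -0.3221  0.2566] gap 0.028 F [-0.7 -0.1 -1.7] 25.0
down True 72.1 [0.4838 0.31   0.1127] gap 0.0273 F [0.5 1.2 3.1] 25.0
open 73.3 [0.4836 0.3097 0.1125] gap 0.0867 F [-0.1  0.6  0.4] 0.0
at False 77.7 [ 0.6115 -0.3231  0.1009] gap 0.0869 F [ 0.3 -0.1  0.5] 0.0
grip 78.4 [ 0.611 -0.323  0.1  ] gap 0.05 F [ 0.4  0.3 -0.5] 24.9
up 79.3 [ 0.6104 -0.3229  0.2483] gap 0.0499 F [-0.   0.1 -3.7] 24.9
down True 83.2 [0.4795 0.2393 0.1045] gap 0.0498 F [-0.9 -0.1  4.3] 24.9
open 84.1 [0.4794 0.2389 0.1043] gap 0.0872 F [-0.2 -0.8  0.6] 0.0
look 86.5 [0.4101 0.3098 0.2798] gap 0.0872 F [-0.3 -0.6  0.5] 0.0
```

View pics/endc.png

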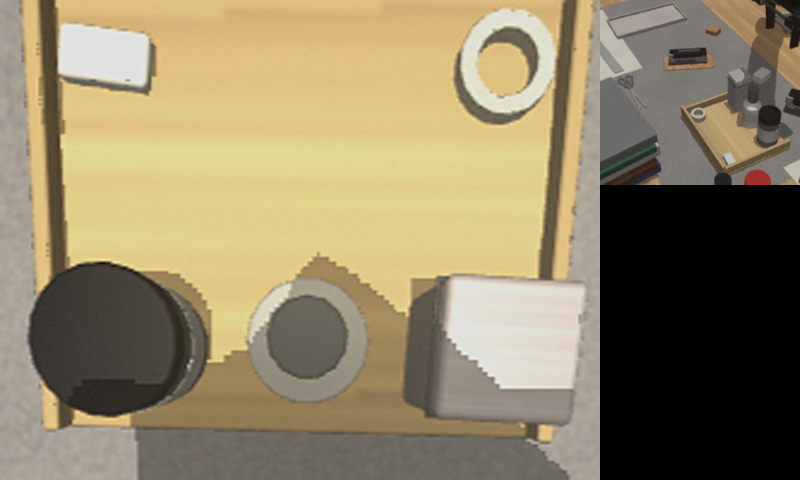

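Everything stands upright in the caddy: jar lid (106,339), cap (307,337), tin top about (512,348). Eraser and tape are in place. Checking the returned positions numerically before handing in.

```bash
python3 - <<'E'
from h import *
im,c=load("wend")
f=lambda P:(np.array(P,float)+.5)/2.4-.5+[190,0]
print(c[1])
for n,p,z in (("jar",[[106,339]],.11),("glue",[[307.5,337]],.135),("tin",[[440,276],[585,282],[568,424],[428,416]],.125)):
    w=ray(c,f(p),z)[:,:2]; print(n,np.round(w.mean(0),4), np.degrees(np.arctan2(*(w[0]-w[1])[::-1])) if len(w)>1 else '')
E
```

```text
[0.47524469 0.30882688 0.42672143]
jar [0.484  0.3834] 
glue [0.4839 0.3094] 
tin [0.4795 0.24  ] 87.7582112222091
```

All within 1 mm of where they started; handing in.

```bash
python3 -c "
from h import *
print(order.close_job())"
```

```text
the job is handed in; nothing more can be done
None
```

The job is done and handed in at about 87 s: the stapler lies lengthwise on the cork pad, about 2 mm off centre, the glue, jar and tin stand within about 1 mm of their original spots, and the eraser and tape roll were not touched.

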